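Lunch tray over the gap onto the kitchen trolley

ROBOT

A 6-joint arm with a two-finger parallel gripper is mounted at the origin on the work surface. World frame = base frame: x ahead of the robot, y to its left, z up, the work surface at z = 0. Lengths are in m, angles in rad, forces in N, time in s.
With the tool pointing down it reaches from about 0.25 to 0.8 m from the base axis. Payload 3.9 kg.
Tool frame: the origin (TCP) lies at the very end of the fingers, on their centre line; the grasp point (between the pads) lies 19 mm behind it; z points along the fingers, y is the line along which they close (so a half turn about z gives the same grasp; the last joint's range is limited). The gripper opens to 85 mm and grips with 20 to 120 N. Pads are 22 mm wide; open, the fingers measure 114 mm over their backs; the gripper's body (76 mm by 85 mm) begins 54 mm behind the grasp point. The pads swing forward as they close: fully open they stand 13 mm farther back than shut.
Start: joints at [-1.187, 0.26, -0.138, 1.173, 0, 1.571], TCP at [0.197, -0.487, 0.231] pointing down, gripper open.
Joint ranges: [-2.78, 2.78], [-0.83, 1.72], [-1.28, 1.37], [-1.9, 2.12], [-1.57, 1.48], [-3.14, 3.14]. Speed limits (rad/s): [2.57, 2.57, 3.14, 3.14, 3.14, 3.14].

INTERFACE

Orientations are given as [roll, pitch, yaw] about the fixed x, y, z axes, in that order (R = Rz(yaw) Ry(pitch) Rx(roll)).
In Python, from bench import env gives the robot as it stands.
- The arm moves only by the shell command python3 -m pendant 'ROWS' [FORCE]. ROWS is JSON, a list of rows, each a list of 7 numbers: the shift along the tool's x, y, z as a fraction of full scale, then the turn, a rotation vector about the tool's x, y, z as a fraction of full scale, then the closure, from 0 (fully open) to 1 (shut). A call has exactly 8 rows; each row is the pose to reach, as a shift and turn from the pose commanded when the call began, along the tool's axes at that moment, turning the shorter way round; what a row does not reach only later rows make up. Full scale, the value 1, is 0.3 m for a shift and 360 degrees for a turn. A row lasts 1/10 s, in which the tool goes at most 50 mm and 8.59 degrees, less where a joint would pass 70% of its speed; a pose out of reach is approached as far as the arm can. A call with a number of a shift or a turn outside -1 to 1 is refused whole. A call with a gripper value outside its range is refused whole. The fingers move at their own pace and stop on an object; FORCE is the grip in N (left out, the last holds). Time passes only in rows, so rows that repeat a pose let the fingers close, or fill a call up. It gives the time, the measured TCP pose, the force, the opening and the grip force at its end, in the units of the state.
- env.state(): the state, without advancing time (a new reading comes with each control period).
- env.get_image(name): name is "scene" or "side" or "wrist"; returns a dict with "pixels" (400x640x3 uint8, red, green, blue), "vfov" (degrees; the focal length in pixels is half the picture's height over the tangent of half this angle, whatever the lens; pixels are square), "cx", "cy" (the principal point, pixels), "R" (3x3) and "t" (3): a world point X has camera coordinates R X + t; the wrist camera has in their place "tool_from_camera" (4x4, takes a point from camera to tool coordinates, whose origin is the TCP and whose axes are the flange's). Camera axes: x right, y down, z forward; pixel columns grow to the right and rows downward; lengths in m; the calibration is good to about 2 mm. The wrist camera is an equidistant fisheye: a pixel r from the principal point sees the ray r / f radians off the axis. A picture is of the moment at which its call begins: read the wrist's pose just before it. There is no depth.
- env.job_done(): hands the job in; it is judged then, once.
The state is a dict: "time_s": time; "joint_pos": joint angles; "qd": joint speeds; "joint_efforts": joint torques, N m; "position": TCP position; "ee_rot": TCP orientation; "force": force on the tool from outside, world axes, zero at the start; "wrist_torque": the same for the moment, N m; "gripper_width": opening from 0.0 (shut) to 1.0 (fully open); "grip_force": force on a finger pad.
Only numpy, scipy, OpenCV 4.12 (cv2) and the standard library are available. Lean on these libraries where they do the work, as an engineer would, in place of code of your own. Each camera call takes 0.05 s, during which the arm holds its last target. There are 200 camera calls.

TASK

Stand the full tiffin carrier in the empty front half of the bamboo tray, then slide the tray off the counter, nose first, across the open gap onto the trolley, holding it level so that its nose never dips into the gap and its tail is never lifted. Push it gently home between the rails until its nose sits snug and square against the tray stop, and leave it there with the carrier upright and the snack box still in the tray; leave everything else alone.

Things in the scene. Friction and masses are not known exactly. Their poses are not given: they have to be found in the camera images.
- tiffin_bar (a point): Middle of the tiffin carrier's carrying bar, the place to grip it: a round wooden rod 12 mm thick, 92 mm long along this frame's x axis, its centre 165 mm above the carrier's underside, with 37 mm clear below it to the lid. z is up.
- tiffin_mid (a point): Loaded tiffin carrier: round two-tier aluminium can, 113 mm across at the lid, 122 mm high to the lid's top, a wire strap and clamp lever at each end of the bar (134 mm over the levers). Point: on its axis, 60 mm above its underside; axes as tiffin_bar. 0.65 to 0.95 kg, free-standing.
- tray_mid (a point): Centre of the bamboo tray, 16 mm above its underside. Tray 200 mm wide (x), 310 mm long (y), 0.5 kg; floor 8 mm thick, side walls 32 mm high, end walls 34 mm high and 12 mm thick. Lower edges of the ends are rounded (radius 8 mm). +y points to the nose, the end that crosses first. Snack box in the tail half, nose half empty.
- tray_grip (a point): Middle of the tail grip board, which stands in the middle of the tray's end wall, flush with it: 12 mm thick along the tray's y, 100 mm long along x, top 65 mm above the tray's underside. Point: 48 mm above the underside, 149 mm behind tray_mid. About 50 mm of bare floor lies between board and snack box. The nose end has the same board.
- tray_nose (a point): Middle of the tray's front end face, at the level of its underside (155 mm ahead of tray_mid). With the carrier aboard the tray is nose-heavy: if nothing holds its tail down it tips nose first once about 120 mm overhangs the counter.
- tray_tail (a point): Middle of the tray's rear end face, at the level of its underside (155 mm behind tray_mid).
- tray_free (a point): Middle of the empty nose half of the tray, on the upper face of its floor, 64 mm ahead of tray_mid: the tiffin carrier is to stand here, give or take 20 mm.
- snack_box: White plastic snack box with hinged flap, 120 x 60 mm, 40 mm high, 0.12 kg, loose in the tail half of the tray; origin at the centre of its underside. It rides along.
- trolley: Slim kitchen trolley, braked, does not move. Deck 250 mm wide (x), 385 mm long (y), 1 to 6 mm lower than the counter. Origin: middle of the deck's open edge, on its top face; +y points from there to the far end. The counter's edge runs along world x at y = 0.110 m, its top at z = 0; the open gap between it and the deck is 143 to 163 mm wide. Two-bar rails on both long sides.
- end_rail: The rail across the trolley's far end, 46 mm high; origin and axes as the trolley's. It carries the tray stop: an upright aluminium bar across the deck, 12 to 38 mm above it, clamped with two black clamps to the side rails just in front of the end rail. Its face is 320 to 352 mm from the open edge, where the last tray left it: not measured, found by feel or sight.
- trolley_mouth (a point): Middle of the open edge, where the tray enters; axes as the trolley's. 212 mm between the side rails (lower bars 18 mm above the deck, tops 46 mm): 6 mm of play on each side of the tray; over the first 50 mm they flare out. The loaded tray rubs with 4 to 22 N as it slides; the stop is felt as a rise above that.
- bamboo_fork: Bamboo fork, 155 mm long, lying on the counter; bystander.
- salt_shaker: Glass salt shaker with aluminium twist top, 44 mm across, 79 mm high; bystander.
- kopi_mug: White mug, 76 mm across, 85 mm high; bystander.
- rice_bowl: Blue bowl, 116 mm across, 55 mm high; bystander.
- soy_bottle: Amber bottle, 60 mm across, 190 mm high; bystander.
- chilli_jar: Glass jar with steel lid, 68 mm across, 85 mm high; bystander.
Not all that is in view belongs to the job. There is more than one size of the snack_box; the one meant has the size given above.

How it is judged:
On the way, in this order (a step that is already met when the one before it is completed fails the run):
1. the tiffin carrier stands released and upright in the front half of the tray, while the tray is still on the counter (x of tiffin_mid in the frame of tray_mid between -0.036 and 0.036 m and y of tiffin_mid in the frame of tray_mid between 0.02 and 0.09 m and z of tiffin_mid in the frame of tray_mid between 0.044 and 0.062 m and angle between tiffin_mid's own z axis and vertical below 0.1 rad and contact force between the fingers and tiffin below 0.1 N and world y of tray_nose below 0.13 m), for 0.2 s.
2. the tray bridges the gap: its nose is over the trolley's deck while its tail is still on the counter (y of tray_nose in the frame of trolley above 0.004 m and world y of tray_tail below 0.105 m and angle between tray_mid's own z axis and vertical below 0.05 rad), for 0.05 s.
3. the tray is pressed home: its nose bears on the tray stop (contact force between tray and end_rail above 2 N and y of tray_nose in the frame of trolley above 0.317 m), for 0.05 s.
At the end, for the whole second after the job is handed in: Tray flat on the trolley deck (nose, tail within 3 mm of deck level), left where it met the stop (nose 317 to 355 mm from the open edge), square within 0.02 rad, within 12 mm of mid; tiffin upright (0.1 rad) on the tray floor, front half; snack box flat on it, tail half; all at rest (y of tray_nose in the frame of trolley between 0.317 and 0.355 m and x of tray_nose in the frame of trolley between -0.012 and 0.012 m and z of tray_tail in the frame of trolley between -0.003 and 0.003 m and z of tray_nose in the frame of trolley between -0.003 and 0.003 m and angle between the y axis of tray_mid and the y axis of trolley, either way round below 0.02 rad and x of tiffin_mid in the frame of tray_mid between -0.036 and 0.036 m and y of tiffin_mid in the frame of tray_mid between 0.02 and 0.09 m and z of tiffin_mid in the frame of tray_mid between 0.044 and 0.062 m and angle between tiffin_mid's own z axis and vertical below 0.1 rad and x of snack_box in the frame of tray_mid between -0.05 and 0.05 m and y of snack_box in the frame of tray_mid between -0.12 and -0.02 m and z of snack_box in the frame of tray_mid between -0.012 and -0.004 m and linear speed of tray below 0.01 m/s and linear speed of tiffin below 0.02 m/s); the robot touches nothing.
It fails at once if the tray's nose dipped into the gap (more than 12 mm below the counter top) (height (world z) of tray_nose below -0.012 m).
It fails at once if the tray was lifted (its tail more than 20 mm above the counter top) (height (world z) of tray_tail above 0.02 m).
It fails at once if the tray was rammed against the tray stop (more than 25 N) (contact force between tray and end_rail above 25 N).
It fails at once if the tiffin carrier was tipped (more than 0.35 rad) (angle between tiffin_mid's own z axis and vertical above 0.35 rad).
It fails at once if a bystander on the counter was disturbed (moved more than 20 mm; fork 25 mm) (distance of bamboo_fork from where it was at the start of the episode above 0.025 m or distance of any of salt_shaker, kopi_mug, rice_bowl, soy_bottle, chilli_jar from where it was at the start of the episode above 0.02 m).
It also fails if it takes over 69 s, if anything falls off the work surface, if the arm or the gripper's body presses on something with over 40 N, if the wrist force passes 120 N, or if a joint passes its speed limit or range.

## Working session

There is one attempt and no reset: what is moved stays moved. The work goes in short steps, Python scripts to look and compute and a shell command to move; the robot and the scene stay as the last step left them, time stands still between calls to the robot, and variables do not carry over. Pictures are saved under pics/ and viewed, at most 10 in all, crops included, and the job is handed in when it is done.

```bash
ls; mkdir -p pics
python3 - <<'E'
from bench import env
import cv2,json
s=env.state(); print(s)
for n in ("scene","side","wrist"):
    d=env.get_image(n); cv2.imwrite(f"pics/{n}0.png",d["pixels"][:,:,::-1])
    print(n,{k:(v.tolist() if hasattr(v,'tolist') else v) for k,v in d.items() if k!="pixels"})
E
```

```text
pics
{'time_s': 0.0, 'joint_pos': array([-1.18698047e+00,  2.60645437e-01, -1.39387692e-01,  1.17265513e+00,
       -9.67347405e-06,  1.57083530e+00]), 'qd': array([ 4.39960639e-04, -2.52816738e-04,  1.08749521e-03, -1.49819577e-05,
       -7.78652116e-04,  1.24105819e-03]), 'joint_efforts': array([-1.69353767e-03, -4.05681002e+01,  2.53921115e+01,  1.87242741e-02,
       -1.86172547e-04,  9.38983675e-06]), 'position': array([ 0.19633812, -0.48618134,  0.23047805]), 'ee_rot': array([-3.13970072e+00,  9.74718686e-06,  3.83776900e-01]), 'force': array([-0.93081897,  0.5104134 ,  0.97888908]), 'wrist_torque': array([ 0.0126538 ,  0.00037493, -0.01221351]), 'grip_force': 0.0, 'gripper_width': 1.0011024077287451}
scene {'vfov': 55.215605276018245, 'cx': 325.21642221670294, 'cy': 193.37327271022428, 'R': [[0.34031257839456147, 0.940213905961978, 0.013607351769017022], [0.7987721275788888, -0.2814214958520758, -0.5317565513235126], [-0.49613550285132885, 0.19183261638235657, -0.8467879369135808]], 't': [-0.06400783947591021, -0.34448749131265555, 1.401307198472987]}
side {'vfov': 49.79720062777991, 'cx': 319.9004039746942, 'cy': 193.5207436950287, 'R': [[-0.9515615628683108, -0.3069962675628727, 0.016848850823806175], [-0.20662827328477865, 0.5979589976318576, -0.7744351450124504], [0.22767377703848246, -0.7404041658807501, -0.6324289069891272]], 't': [0.430521307350664, 0.2521856174287284, 1.0950350119493595]}
wrist {'vfov': 65.70646984690485, 'cx': 319.2845928615261, 'cy': 201.84060657305056, 'tool_from_camera': [[-6.331668448351892e-05, -0.9502014914810479, -0.31163620068629466, 0.07996570902483918], [0.999999910393249, -0.00019060652488102838, 0.0003779982080336711, 0.0008492623923329612], [-0.0004185743542906766, -0.3116361488279942, 0.9502014184051532, -0.14293412461003943], [0.0, 0.0, 0.0, 1.0]]}
```

View pics/scene0.png

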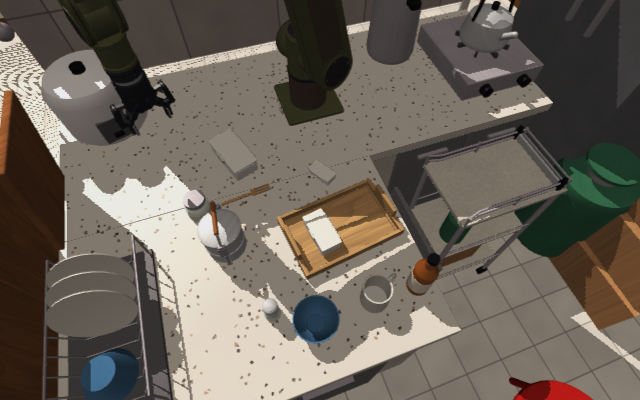

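View pics/side0.png

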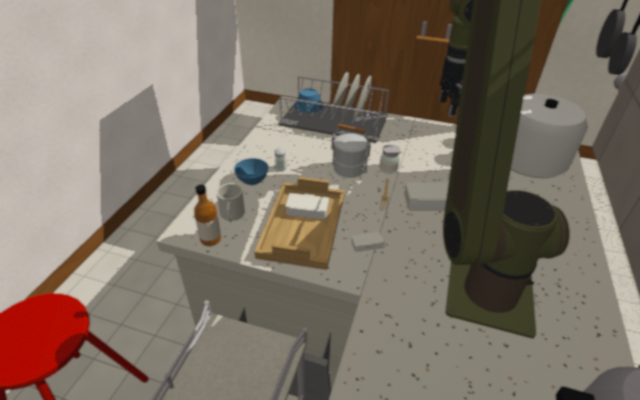

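The scene view shows the tiffin at (220,232) with its brown bar near (213,222), the tray at (340,228) with a white box at (322,230), and the trolley deck at (490,180). There are three white boxes: (233,153) and (321,172) are loose on the counter, and (322,230) is in the tray. The one in the tray fits the description. I'll confirm it in an enlarged crop.

```bash
cat > h.py <<'E'
import numpy as np,cv2,json
from scipy.spatial.transform import Rotation as Ro
from bench import env
def img(n): return env.get_image(n)
def f(d): return 200/np.tan(np.radians(d["vfov"])/2)
def ray(d,u,v,T=None):
    """origin, direction in world"""
    if "R" in d:
        R=np.array(d["R"]);t=np.array(d["t"])
        return -R.T@t, R.T@np.array([(u-d["cx"])/f(d),(v-d["cy"])/f(d),1])
    x,y=u-d["cx"],v-d["cy"];r=np.hypot(x,y)+1e-9;a=r/f(d)
    c=np.array([np.sin(a)*x/r,np.sin(a)*y/r,np.cos(a)])
    M=T@np.array(d["tool_from_camera"]);return M[:3,3],M[:3,:3]@c
def onz(d,u,v,z,T=None):
    o,r=ray(d,u,v,T);return o+r*(z-o[2])/r[2]
def proj(d,X,T=None):
    if "R" in d:
        c=np.array(d["R"])@X+np.array(d["t"]);return c[:2]/c[2]*f(d)+[d["cx"],d["cy"]]
    M=T@np.array(d["tool_from_camera"]);c=M[:3,:3].T@(np.array(X)-M[:3,3])
    a=np.arctan2(np.hypot(c[0],c[1]),c[2]);return c[:2]/np.hypot(c[0],c[1])*a*f(d)+[d["cx"],d["cy"]]
def tool(s=None):
    s=s or env.state();T=np.eye(4);T[:3,:3]=Ro.from_euler("xyz",s["ee_rot"]).as_matrix();T[:3,3]=s["position"];return T
def tri(d1,p1,d2,p2):
    o1,r1=ray(d1,*p1);o2,r2=ray(d2,*p2)
    A=np.stack([r1,-r2],1);k=np.linalg.lstsq(A,o2-o1,rcond=None)[0]
    a,b=o1+k[0]*r1,o2+k[1]*r2;return (a+b)/2,np.linalg.norm(a-b)
def crop(n,x0,y0,w,h,k,out):
    c=cv2.imread(n)[y0:y0+h,x0:x0+w];c=cv2.resize(c,None,fx=k,fy=k,interpolation=cv2.INTER_CUBIC)
    for i in range(0,w,20):
        cv2.putText(c,str(x0+i),(i*k,9),0,.33,(0,0,255),1);cv2.line(c,(i*k,10),(i*k,15),(0,0,255),1)
    for j in range(0,h,20):
        cv2.putText(c,str(y0+j),(0,j*k+4),0,.33,(0,0,255),1);cv2.line(c,(22,j*k),(28,j*k),(0,0,255),1)
    cv2.imwrite(out,c)
E
python3 - <<'E'
from h import *
crop("pics/scene0.png",180,150,260,190,3,"pics/c1.png")
crop("pics/scene0.png",380,110,200,150,4,"pics/c2.png")
E
```

```text
(no output)
```

View pics/c1.png

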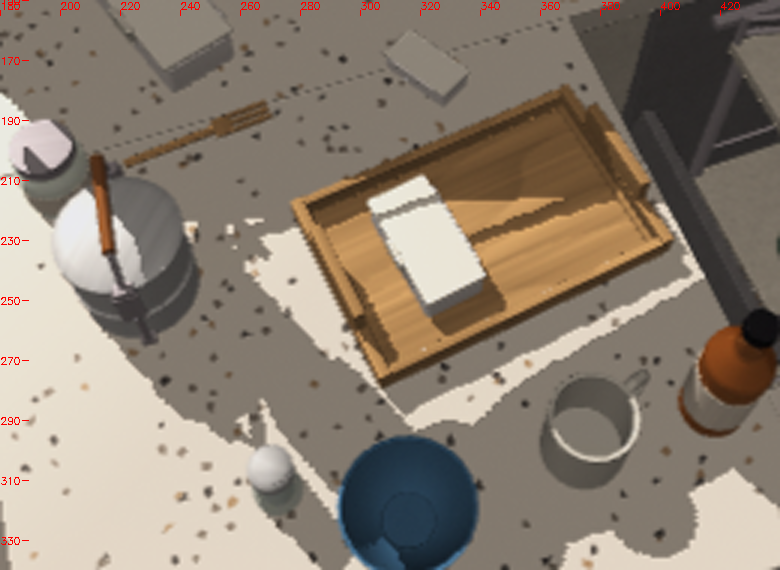

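View pics/c2.png

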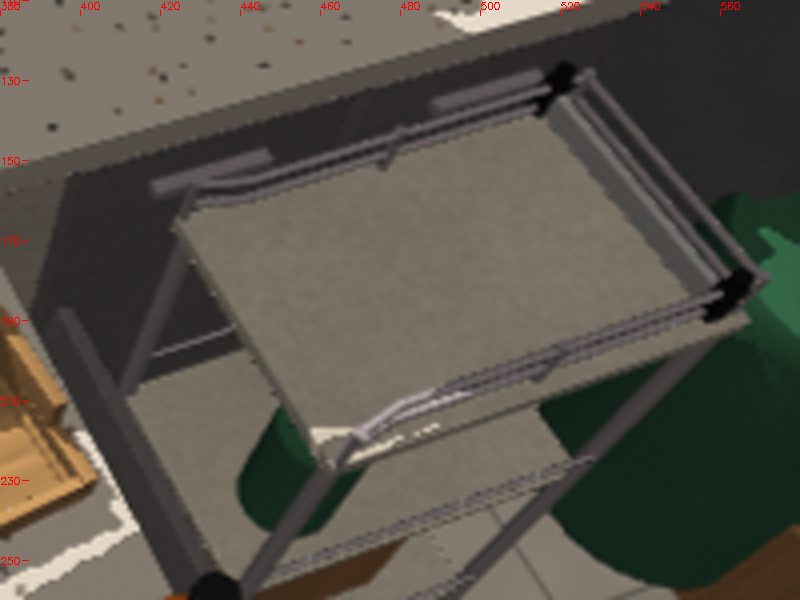

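Run:
```python
from h import *
np.set_printoptions(precision=4,suppress=True)
d=img("scene")
c=[onz(d,u,v,.034)[:2] for u,v in [(277.5,217.5),(307.7,277.5),(404,230),(369,179)]]
c=np.array(c);print("tray",c,c.mean(0),[np.linalg.norm(c[i]-c[i-1]) for i in range(4)])
ax=(c[2]+c[3]-c[0]-c[1])/2;print("yaw nose",np.arctan2(-ax[0],ax[1]))
m=lambda p,z:[onz(d,u,v,z)[:3] for u,v in p]
b=np.array(m([(212.3,202.5),(216,234)],.165));print("bar",b,b.mean(0),np.linalg.norm(b[1]-b[0]))
s=np.array(m([(302.5,216.5),(321,209),(341.5,238.5),(323,250)],.048));print("snack top",s,[np.linalg.norm(s[i]-s[i-1]) for i in range(4)])
for z in(-.001,-.006):
  t=np.array(m([(424.5,166),(462.5,226.5),(567,191)],z));print("trolley",t,t[:2].mean(0),np.arctan2(t[1,1]-t[0,1],t[1,0]-t[0,0]))
# silhouettes of others for checking
for nm,u,v,z in [("salt",269,305,.079),("bowl",316,318,.055),("mug",378,287,.085),("soy",433,259,.19),("jar",194,200,.085),("fork a",222,204,.005),("fork b",269,186,.005)]: print(nm,onz(d,u,v,z)[:2])
for nm,p in [("bigbox",[(210,148),(238,180),(257,160)]),("smallbox",[(309,170),(326,184),(335,176)])]:
  q=np.array(m(p,.03));print(nm,q[:,:2].mean(0),[np.linalg.norm(q[i]-q[i+1]) for i in (0,1)])
```

```text
tray [[ 0.4551 -0.2431]
 [ 0.6541 -0.2182]
 [ 0.6132  0.0832]
 [ 0.4194  0.059 ]] [ 0.5355 -0.0798] [np.float64(0.3042078642027884), np.float64(0.2005433468907978), np.float64(0.30413970581263605), np.float64(0.19536303354456092)]
yaw nose 0.12637233133217282
bar [[ 0.4308 -0.3955  0.165 ]
 [ 0.5218 -0.4042  0.165 ]] [ 0.4763 -0.3998  0.165 ] 0.0913535375219911
snack top [[ 0.4834 -0.1763  0.048 ]
 [ 0.4778 -0.1185  0.048 ]
 [ 0.5846 -0.0966  0.048 ]
 [ 0.5998 -0.1561  0.048 ]] [np.float64(0.11807846732682806), np.float64(0.058068330972964446), np.float64(0.10903580822161102), np.float64(0.06138819300269382)]
trolley [[ 0.4117  0.2638 -0.001 ]
 [ 0.6471  0.2661 -0.001 ]
 [ 0.6479  0.6433 -0.001 ]] [ 0.5294  0.265  -0.001 ] 0.009721155246617302
trolley [[ 0.4088  0.2667 -0.006 ]
 [ 0.6454  0.269  -0.006 ]
 [ 0.6462  0.648  -0.006 ]] [ 0.5271  0.2678 -0.006 ] 0.009721155246617685
salt [ 0.7037 -0.3319]
bowl [ 0.7652 -0.2335]
mug [ 0.7531 -0.0673]
soy [0.7628 0.0505]
jar [ 0.3523 -0.4505]
fork a [ 0.3387 -0.3861]
fork b [ 0.323  -0.2352]
bigbox [ 0.2178 -0.3148] [np.float64(0.16266166730319295), np.float64(0.09233467086134772)]
smallbox [ 0.3618 -0.0697] [np.float64(0.07432909246561623), np.float64(0.040964741641345066)]
```

c1 confirms the choice: the box in the tray is 118 x 60 mm. The box at (233,153) is 163 x 92 mm and the one at (321,172) is 74 x 41 mm. The bar runs from (212,202) to (216,234). c2 shows the deck's open edge from (424,166) to (462,227), with the stop strip at the far end. Next I move above the bar.

```bash
cat >> h.py <<'E'
def to(p,yaw):
    """fractions (tool axes) from the present pose to TCP p, tool down, given yaw"""
    T=tool();dR=T[:3,:3].T@Ro.from_euler("xyz",[np.pi,0,yaw]).as_matrix()
    print("rows:",np.round(T[:3,:3].T@(np.array(p)-T[:3,3])/.3,4),np.round(Ro.from_matrix(dR).as_rotvec()/(2*np.pi),4))
E
python3 -m pendant '[[0.15,0.01,-0.01,0,0,0.015,0],[0.3,0.03,-0.02,0,0,0.03,0],[0.45,0.04,-0.03,0,0,0.045,0],[0.6,0.05,-0.04,0,0,0.06,0],[0.75,0.07,-0.05,0,0,0.0763,0],[0.87,0.08,-0.067,0,0,0.0763,0],[0.973,0.084,-0.067,0,0,0.0763,0],[0.973,0.084,-0.067,0,0,0.0763,0]]'
python3 - <<'E'
from h import *
s=env.state();d=img("wrist");cv2.imwrite("pics/w1.png",d["pixels"][:,:,::-1]);print(s["position"],s["ee_rot"])
T=tool(s)
for X in ([.4308,-.3955,.165],[.5218,-.4042,.165]):print(proj(d,X,T))
hsv=cv2.cvtColor(d["pixels"],cv2.COLOR_RGB2HSV)
m=cv2.inRange(hsv,(3,110,40),(16,255,255));n,l,st,c=cv2.connectedComponentsWithStats(m)
for i in range(1,n):
    if st[i,4]>200:print(st[i],c[i])
E
```

```text
time_s: 1.0
position: [0.4804, -0.3993, 0.2506]
ee_rot: [-3.141, -0.001, -0.091]
force: [0.4, -0.5, 0.6]
gripper_width: 1.001
grip_force: 0.0
[ 0.48039143 -0.39927892  0.25061234] [-3.14082712e+00 -1.21253281e-03 -9.09597751e-02]
[319.23495064 264.15167127]
[319.75452734 155.79113704]
[623   6  17  76 921] [633.01411509  42.14766558]
[  0  19  12  40 348] [ 4.49712644 36.97126437]
[ 582   36   42   28 1066] [603.1163227   48.90337711]
[   0   65   30   66 1647] [12.68548877 97.06557377]
[630  91  10  28 244] [634.67622951 103.6557377 ]
[586  95  40  16 262] [610.33969466 100.70610687]
[ 314  156   16  113 1592] [321.3919598  211.24246231]
[582 173  38  16 224] [600.41517857 180.32589286]
[  539   181   101   219 16460] [598.97296476 302.46117861]
[581 183  37  18 245] [601.67346939 190.8122449 ]
```

View pics/w1.png

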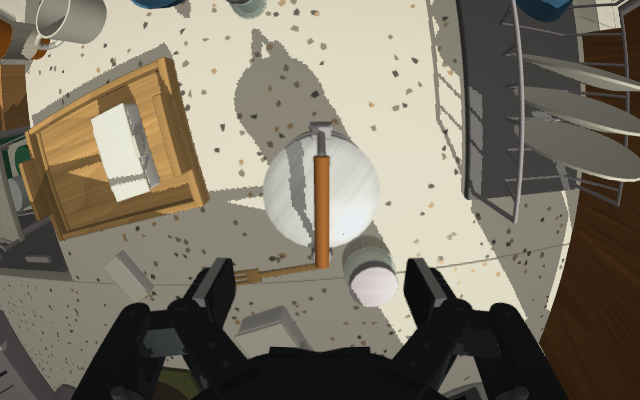

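The wrist view shows the bar from (321,156) to (322,269), centred between the fingers. The fit agrees with the scene measurement, so I descend and grip.

Run:
```python
from h import *
s=env.state();T=tool(s);d=img("wrist")
a,b=onz(d,319.5,157,.168,T),onz(d,323,268,.168,T);m=(a+b)/2;print(a,b,m)
to([m[0],m[1],.146],np.arctan2(a[1]-b[1],a[0]-b[0]))
```

```text
[ 0.51909784 -0.40466364  0.168     ] [ 0.42611002 -0.39899641  0.168     ] [ 0.47260393 -0.40183003  0.168     ]
rows: [-0.0133  0.0065  0.3491] [-0.0001  0.0002 -0.0053]
```

```bash
python3 -m pendant '[[-0.01,0.006,0.05,0,0,-0.004,0],[-0.01,0.006,0.11,0,0,-0.004,0],[-0.01,0.006,0.17,0,0,-0.004,0],[-0.01,0.006,0.23,0,0,-0.004,0],[-0.01,0.006,0.29,0,0,-0.004,0],[-0.01,0.006,0.33,0,0,-0.004,0],[-0.01,0.006,0.348,0,0,-0.004,0],[-0.01,0.006,0.348,0,0,-0.004,0]]' 60
python3 -m pendant '[[0,0,0,0,0,0,0.5],[0,0,0,0,0,0,1],[0,0,0,0,0,0,1],[0,0,0,0,0,0,1],[0,0,0,0,0,0,1],[0,0,0,0,0,0,1],[0,0,0,0,0,0,1],[0,0,0,0,0,0,1]]' 60
```

```text
time_s: 1.9
position: [0.4726, -0.4023, 0.1464]
ee_rot: [-3.141, 0.001, -0.071]
force: [0.6, -0.8, -0.1]
gripper_width: 0.998
grip_force: 0.0
time_s: 2.7
position: [0.4736, -0.4016, 0.1473]
ee_rot: [-3.14, -0.0, -0.07]
force: [0.1, 3.5, 4.8]
gripper_width: 0.117
grip_force: 58.6
```

```bash
python3 -m pendant '[[0,0,-0.02,0,0,0,1],[0,0,-0.06,0,0,0,1],[0,0,-0.11,0,0,0,1],[0,0,-0.16,0,0,0,1],[0,0,-0.21,0,0,0,1],[0,0,-0.26,0,0,0,1],[0,0,-0.29,0,0,0,1],[0,0,-0.3,0,0,0,1]]' 80
python3 - <<'E'
from h import *
to([.528,-.0165,.237],.05)
E
```

```text
time_s: 3.5
position: [0.4737, -0.403, 0.2378]
ee_rot: [3.14, -0.001, -0.071]
force: [1.0, -0.8, -7.8]
gripper_width: 0.11
grip_force: 78.2
rows: [ 0.0894 -1.2979  0.0014] [ 0.0002 -0.0001 -0.0192]
```

```bash
python3 -m pendant '[[0,-0.02,0,0,0,0,1],[0.005,-0.07,0,0,0,0,1],[0.01,-0.14,0,0,0,0,1],[0.015,-0.23,0,0,0,0,1],[0.02,-0.33,0,0,0,0,1],[0.03,-0.43,0,0,0,0,1],[0.035,-0.53,0,0,0,0,1],[0.045,-0.63,0,0,0,0,1]]' 80
python3 -m pendant '[[0.005,-0.1,0,0,0,-0.002,1],[0.01,-0.2,0,0,0,-0.005,1],[0.02,-0.3,0,0,0,-0.01,1],[0.03,-0.4,0,0,0,-0.015,1],[0.04,-0.49,0,0,0,-0.019,1],[0.045,-0.57,0,0,0,-0.019,1],[0.045,-0.63,0,0,0,-0.019,1],[0.045,-0.668,0,0,0,-0.019,1]]' 80
python3 - <<'E'
from h import *
s=env.state();T=tool(s);print(s["position"],s["ee_rot"])
d=img("scene");cv2.imwrite("pics/s2.png",d["pixels"][:,:,::-1])
w=img("side");cv2.imwrite("pics/d2.png",w["pixels"][:,:,::-1])
a=cv2.imread("pics/s2.png")[120:320,240:460];b=cv2.imread("pics/d2.png")[130:280,220:420]
cv2.imwrite("pics/v2.png",np.hstack([cv2.resize(a,(440,400)),cv2.resize(b,(360,400))]))
to([.528,-.0165,.157],.05)
E
```

```text
time_s: 4.3
position: [0.4992, -0.2119, 0.2362]
ee_rot: [-3.14, 0.002, -0.07]
force: [0.4, -0.4, -7.5]
gripper_width: 0.11
grip_force: 78.1
time_s: 5.1
position: [0.5265, -0.0133, 0.2363]
ee_rot: [-3.14, 0.002, 0.051]
force: [-0.3, 0.5, -7.4]
gripper_width: 0.11
grip_force: 78.1
[ 0.52652316 -0.01327944  0.23626783] [-3.14029629e+00  2.00294238e-03  5.12619554e-02]
rows: [0.0032 0.0096 0.2649] [-0.0002  0.0002  0.0003]
```

View pics/v2.png

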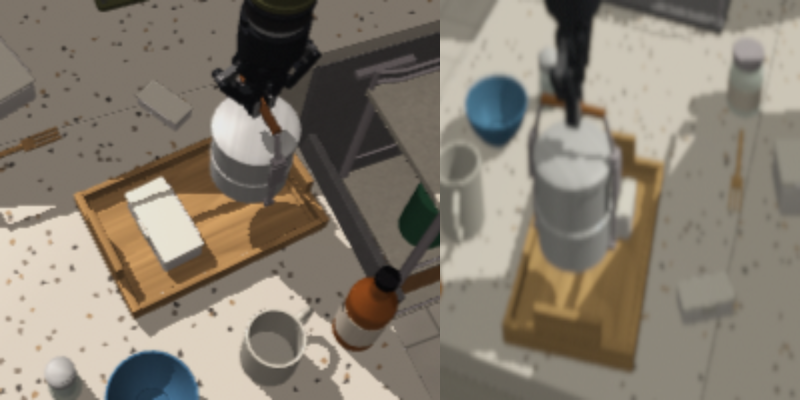

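The carrier hangs upright over the free nose half, at (250,150) in the left panel. I lower it.

```bash
python3 -m pendant '[[0.003,0.008,0.02,0,0,0,1],[0.003,0.008,0.06,0,0,0,1],[0.003,0.008,0.11,0,0,0,1],[0.003,0.008,0.16,0,0,0,1],[0.003,0.008,0.2,0,0,0,1],[0.003,0.008,0.235,0,0,0,1],[0.003,0.008,0.255,0,0,0,1],[0.003,0.008,0.26,0,0,0,1]]' 80
python3 -m pendant '[[0,0,0.004,0,0,0,1],[0,0,0.007,0,0,0,1],[0,0,0.01,0,0,0,1],[0,0,0.012,0,0,0,1],[0,0,0.012,0,0,0,1],[0,0,0.012,0,0,0,1],[0,0,0.012,0,0,0,1],[0,0,0.012,0,0,0,1]]' 80
```

```text
time_s: 6.0
position: [0.5284, -0.0184, 0.1581]
ee_rot: [-3.141, 0.001, 0.049]
force: [-0.1, -0.2, -7.1]
gripper_width: 0.111
grip_force: 78.1
time_s: 6.8
position: [0.5289, -0.0182, 0.1555]
ee_rot: [3.142, -0.0, 0.049]
force: [0.1, 0.6, -7.5]
gripper_width: 0.106
grip_force: 78.1
```

```bash
python3 -m pendant '[[0,0,0.003,0,0,0,1],[0,0,0.006,0,0,0,1],[0,0,0.008,0,0,0,1],[0,0,0.01,0,0,0,1],[0,0,0.01,0,0,0,1],[0,0,0.01,0,0,0,1],[0,0,0.01,0,0,0,1],[0,0,0.01,0,0,0,1]]' 80
```

```text
time_s: 7.6
position: [0.5294, -0.0177, 0.1552]
ee_rot: [-3.141, -0.003, 0.049]
force: [-5.0, 2.1, 10.4]
gripper_width: 0.111
grip_force: 80.4
```

```bash
python3 -m pendant '[[0,0,-0.005,0,0,0,1],[0,0,-0.006,0,0,0,0.8],[0,0,-0.006,0,0,0,0.6],[0,0,-0.006,0,0,0,0.3],[0,0,-0.006,0,0,0,0.2],[0,0,-0.006,0,0,0,0.2],[0,0,-0.006,0,0,0,0.2],[0,0,-0.006,0,0,0,0.2]]' 60
python3 -m pendant '[[0,0,-0.02,0,0,0,0.2],[0,0,-0.06,0,0,0,0.2],[0,0,-0.12,0,0,0,0.2],[0,0,-0.18,0,0,0,0.2],[0,0,-0.24,0,0,0,0.2],[0,0,-0.3,0,0,0,0.2],[0,0,-0.35,0,0,0,0.2],[0,0,-0.36,0,0,0,0.2]]' 60
python3 - <<'E'
from h import *
s=env.state();T=tool(s);print(s["position"],s["ee_rot"],s["force"])
w=img("wrist");d=img("scene");e=img("side")
for n,i in (("w3",w),("s3",d),("e3",e)):cv2.imwrite(f"pics/{n}.png",i["pixels"][:,:,::-1])
a=cv2.imread("pics/s3.png")[150:290,260:420];b=cv2.imread("pics/w3.png")
cv2.imwrite("pics/v3.png",np.vstack([np.hstack([cv2.resize(a,(800-480,300)),cv2.resize(b,(480,300))])]))
for n,i in (("scene",d),("side",e)):
    m=cv2.inRange(cv2.cvtColor(i["pixels"],cv2.COLOR_RGB2HSV),(3,130,50),(14,255,255));n_,l,st,c=cv2.connectedComponentsWithStats(m)
    print(n,[(st[k],c[k]) for k in range(1,n_) if 30<st[k,4]<400 and abs(c[k]-proj(i,[.528,-.018,.173])).max()<40],proj(i,[.528,-.018,.173]))
E
```

```text
time_s: 8.4
position: [0.5289, -0.0182, 0.1541]
ee_rot: [3.142, 0.0, 0.049]
force: [-0.6, -0.5, 0.4]
gripper_width: 0.797
grip_force: 0.0
time_s: 9.2
position: [0.5303, -0.0182, 0.2652]
ee_rot: [3.141, -0.005, 0.049]
force: [0.0, -0.0, 0.2]
gripper_width: 0.801
grip_force: 0.0
[ 0.53030446 -0.01823427  0.26523941] [ 3.14118896 -0.00503974  0.04887513] [ 0.04906753 -0.02154417  0.19336486]
scene [(array([356, 176,  18,  29, 124], dtype=int32), array([364.85483871, 189.87903226]))] [364.29797932 189.63775819]
side [] [295.4666601  192.88368369]
```

View pics/v3.png

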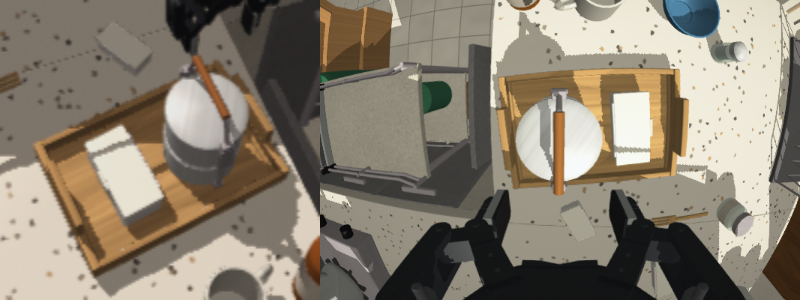

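The carrier stands upright in the nose half of the tray, with its bar centred at (365,190) as predicted. In the wrist view the tail board is near (484,169). Next I move above the tail board.

Run:
```python
from h import *
to([.554,-.228,.17],.125)
```

```text
rows: [0.0493 0.7026 0.3078] [ 0.     -0.0001 -0.0121]
```

```bash
python3 -m pendant '[[0,0.08,0,0,0,-0.002,0.2],[0.01,0.2,0,0,0,-0.004,0.2],[0.02,0.33,0,0,0,-0.006,0.2],[0.03,0.46,0.03,0,0,-0.01,0.2],[0.04,0.58,0.1,0,0,-0.012,0.2],[0.049,0.67,0.2,0,0,-0.012,0.2],[0.049,0.703,0.28,0,0,-0.012,0.2],[0.049,0.703,0.308,0,0,-0.012,0.2]]'
python3 - <<'E'
from h import *
s=env.state();T=tool(s);print(s["position"],s["ee_rot"])
w=img("wrist");cv2.imwrite("pics/w4.png",w["pixels"][:,:,::-1])
for X in ([-.05,-.149,.065],[.05,-.149,.065]):
    c,q=np.cos(.125),np.sin(.125);print(proj(w,[.5355+c*X[0]-q*X[1],-.08+q*X[0]+c*X[1],X[2]],T))
E
```

```text
time_s: 10.15
position: [0.5514, -0.2287, 0.1657]
ee_rot: [-3.138, 0.006, 0.122]
force: [-0.7, -0.2, 0.6]
gripper_width: 0.803
grip_force: 0.0
[ 0.55139534 -0.2287211   0.16570633] [-3.13840652  0.00598867  0.12182548]
[318.16535938 252.20501821]
[317.60928156 137.71662707]
```

View pics/w4.png

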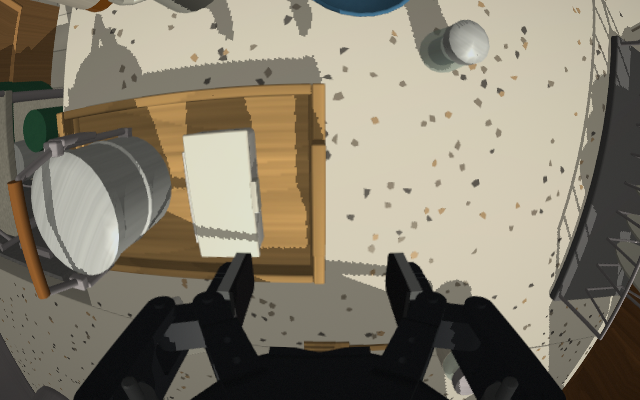

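The board spans (318,139) to (318,255), as predicted, with clear floor on the box side. I descend and grip.

```bash
python3 -m pendant '[[0.003,0,0.05,0,0,-0.0005,0.2],[0.006,0,0.12,0,0,-0.0005,0.2],[0.006,0,0.2,0,0,-0.0005,0.2],[0.006,0,0.28,0,0,-0.0005,0.2],[0.006,0,0.35,0,0,-0.0005,0.2],[0.006,0,0.41,0,0,-0.0005,0.2],[0.006,0,0.45,0,0,-0.0005,0.2],[0.006,0,0.453,0,0,-0.0005,0.2]]'
python3 -m pendant '[[0,0,0,0,0,0,0.4],[0,0,0,0,0,0,0.6],[0,0,0,0,0,0,0.8],[0,0,0,0,0,0,1],[0,0,0,0,0,0,1],[0,0,0,0,0,0,1],[0,0,0,0,0,0,1],[0,0,0,0,0,0,1]]' 100
```

```text
time_s: 11.0
position: [0.5549, -0.2267, 0.0331]
ee_rot: [-3.14, 0.002, 0.129]
force: [-0.4, 0.3, -0.3]
gripper_width: 0.798
grip_force: 0.0
time_s: 11.8
position: [0.5563, -0.2271, 0.0351]
ee_rot: [-3.14, -0.002, 0.128]
force: [-0.9, 3.5, 6.3]
gripper_width: 0.125
grip_force: 98.5
```

Run:
```python
from h import *
np.set_printoptions(precision=4,suppress=True)
d=img("scene")
print("L rail",[onz(d,u,v,.039)[:2] for u,v in((455,150.7),(515,133))]);print("R rail",[onz(d,u,v,.039)[:2] for u,v in((520,196),(555,184.5))])
crop("pics/w3.png",0,70,190,190,3,"pics/a.png");crop("pics/side0.png",130,290,200,110,1,"pics/b.png")
# enhanced scene crop of the trolley, same as c2 but contrast-stretched, beside the wrist one
a=cv2.imread("pics/a.png");b=cv2.imread("pics/scene0.png")[120:240,410:580];b=cv2.resize(b,(225,159));o=np.zeros((570,800,3),np.uint8);o[:a.shape[0],:a.shape[1]]=a;
c=cv2.resize(cv2.imread("pics/side0.png")[290:400,160:330],(225,146));o[:146,572:797]=c
cv2.imwrite("pics/v5.png",cv2.convertScaleAbs(o,alpha=1.4))
```

```text
L rail [array([0.4129, 0.3631]), array([0.4134, 0.5917])]
R rail [array([0.6291, 0.4597]), array([0.6298, 0.5861])]
```

View pics/v5.png

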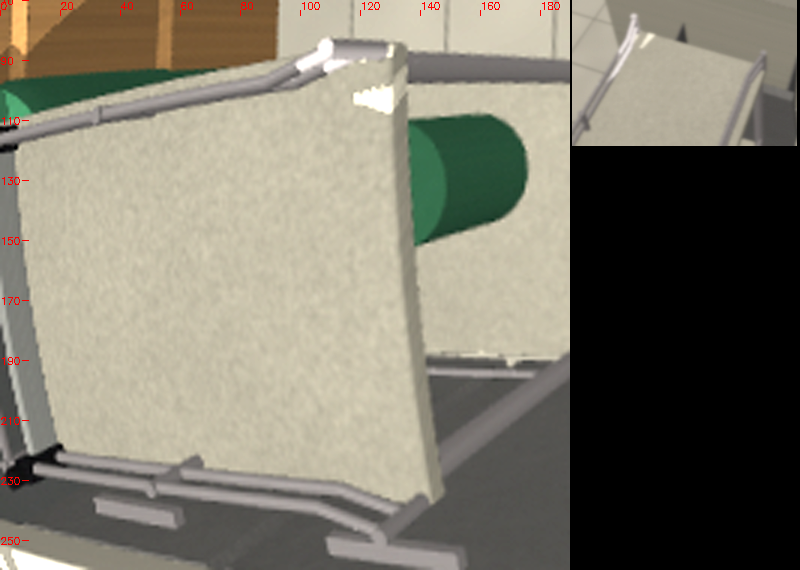

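Run:
```python
from h import *
np.set_printoptions(precision=4,suppress=True)
T=np.eye(4);T[:3,:3]=Ro.from_euler("xyz",[3.14118896,-0.00503974,0.04887513]).as_matrix();T[:3,3]=[0.53030446,-0.01823427,0.26523941]
w=img("wrist")
print("R",[onz(w,u,v,.039,T)[:2] for u,v in((32.3,108.3),(80,98.3))])
print("Ltop",[onz(w,u,v,.039,T)[:2] for u,v in((20,227.5),(90,237))],"Llow",[onz(w,u,v,.017,T)[:2] for u,v in((40,225),(100,232))])
print("edge",[onz(w,u,v,-.003,T)[:2] for u,v in((131.5,92),(142,236))])
print("stop foot",[onz(w,u,v,.008,T)[:2] for u,v in((6,125),(18.5,217))])
d=img("scene");print("scene edge",[onz(d,u,v,-.003)[:2] for u,v in((424.5,166),(435,182.5),(450,206.5),(462.5,226.5))]);print("stop",[onz(d,u,v,.008)[:2] for u,v in((518,141),(557,184))])
print(env.state()["time_s"])
```

```text
R [array([0.6298, 0.4599]), array([0.6322, 0.3349])]
Ltop [array([0.4094, 0.5628]), array([0.4125, 0.3489])] Llow [array([0.4105, 0.5151]), array([0.4128, 0.3428])]
edge [array([0.6341, 0.2636]), array([0.4041, 0.2664])]
stop foot [array([0.6096, 0.6023]), array([0.4168, 0.6067])]
scene edge [array([0.4105, 0.265 ]), array([0.4797, 0.266 ]), array([0.5735, 0.2667]), array([0.6464, 0.2672])]
stop [array([0.4286, 0.6092]), array([0.6187, 0.622 ])]
11.95
```

The v5 crop shows the deck, both rails and the stop strip at the left, around (10,170). Both views put the rail midline at x ≈ 0.521 with yaw near 0, the deck edge at y ≈ 0.266 and the stop at y ≈ 0.605 to 0.615. First I square the tray up on the counter.

```bash
python3 -m pendant '[[-0.008,-0.004,0.004,0,0,0.002,1],[-0.025,-0.01,0.004,0,0,0.005,1],[-0.042,-0.018,0.004,0,0,0.008,1],[-0.06,-0.026,0.004,0,0,0.011,1],[-0.078,-0.034,0.004,0,0,0.014,1],[-0.095,-0.042,0.004,0,0,0.017,1],[-0.108,-0.048,0.004,0,0,0.0196,1],[-0.108,-0.048,0.004,0,0,0.0196,1]]' 110
python3 - <<'E'
from h import *
np.set_printoptions(precision=4,suppress=True)
s=env.state();print(s["position"],s["ee_rot"],s["force"],s["wrist_torque"])
d=img("scene");cv2.imwrite("pics/s6.png",d["pixels"][:,:,::-1])
# tray rim from wood-colour mask: largest contour hull
m=cv2.inRange(cv2.cvtColor(d["pixels"],cv2.COLOR_RGB2HSV),(8,90,60),(22,255,255));m[:160]=0;m[300:]=0;m[:,:260]=0;m[:,440:]=0
c=max(cv2.findContours(m,0,2)[0],key=cv2.contourArea);h=cv2.approxPolyDP(cv2.convexHull(c),3,True)[:,0];print(h.tolist())
for u,v in h:print(u,v,onz(d,u,v,.034)[:2],onz(d,u,v,.065)[:2])
E
```

```text
time_s: 12.75
position: [0.5253, -0.2207, 0.0351]
ee_rot: [3.136, -0.007, 0.002]
force: [3.0, -5.1, 4.7]
gripper_width: 0.122
grip_force: 108.0
[ 0.5253 -0.2207  0.0351] [ 3.1359 -0.0075  0.0022] [ 3.0068 -5.1172  4.7163] [-0.5448 -0.2455 -0.2736]
[[384, 185], [398, 210], [403, 234], [301, 269], [290, 227], [304, 199], [361, 173]]
384 185 [0.4549 0.0934] [0.472  0.0806]
398 210 [0.5485 0.0955] [0.5626 0.0827]
403 234 [0.6236 0.075 ] [0.6354 0.0628]
301 269 [ 0.6259 -0.2275] [ 0.6376 -0.23  ]
290 227 [ 0.4964 -0.2183] [ 0.5122 -0.2211]
304 199 [ 0.4213 -0.1518] [ 0.4395 -0.1568]
361 173 [0.3904 0.0445] [0.4096 0.0333]
```

```bash
python3 -m pendant '[[-0.002,-0.015,0,0,0,0,1],[-0.004,-0.04,0,0,0,0,1],[-0.006,-0.07,0,0,0,0,1],[-0.008,-0.1,0,0.0005,0,0,1],[-0.01,-0.13,0,0.0005,0,0,1],[-0.012,-0.16,0,0.001,0,0,1],[-0.013,-0.185,0,0.001,0,0,1],[-0.013,-0.2,0,0.001,0,0,1]]' 115
python3 -m pendant '[[0,-0.015,0,0,0,0,1],[0,-0.04,0,0,0,0,1],[0,-0.07,0,0,0,0,1],[0,-0.1,0,0.0005,0,0,1],[0,-0.13,0,0.0005,0,0,1],[0,-0.16,0,0.001,0,0,1],[0,-0.185,0,0.001,0,0,1],[0,-0.2,0,0.001,0,0,1]]' 115
```

```text
time_s: 13.6
position: [0.5205, -0.1629, 0.0351]
ee_rot: [3.137, -0.006, 0.002]
force: [-0.0, -13.8, 6.3]
gripper_width: 0.121
grip_force: 113.2
time_s: 14.4
position: [0.5198, -0.1027, 0.0351]
ee_rot: [-3.141, -0.005, 0.002]
force: [0.6, -13.4, 5.9]
gripper_width: 0.123
grip_force: 113.1
```

```bash
python3 -m pendant '[[0,-0.015,0,0,0,0,1],[0,-0.04,0,0.0005,0,0,1],[0,-0.065,0,0.0005,0,0,1],[0,-0.085,0,0.001,0,0,1],[0,-0.105,0,0.001,0,0,1],[0,-0.12,0,0.001,0,0,1],[0,-0.13,0,0.001,0,0,1],[0,-0.13,0,0.001,0,0,1]]' 118
python3 - <<'E'
from h import *
np.set_printoptions(precision=4,suppress=True)
s=env.state();print(s["position"],s["ee_rot"],s["force"],s["wrist_torque"])
d=img("scene");e=img("side");cv2.imwrite("pics/s7.png",d["pixels"][:,:,::-1]);cv2.imwrite("pics/e7.png",e["pixels"][:,:,::-1])
m=cv2.inRange(cv2.cvtColor(d["pixels"],cv2.COLOR_RGB2HSV),(8,90,60),(22,255,255));m[:130]=0;m[300:]=0;m[:,:260]=0;m[:,470:]=0
m=cv2.morphologyEx(m,2,np.ones((3,3)))
c=max(cv2.findContours(m,0,2)[0],key=cv2.contourArea);h=cv2.approxPolyDP(cv2.convexHull(c),2,True)[:,0]
for u,v in h:print(u,v,onz(d,u,v,.034)[:2])
E
```

```text
time_s: 15.2
position: [0.5191, -0.0633, 0.0351]
ee_rot: [-3.133, -0.004, 0.002]
force: [-0.0, -10.6, 4.1]
gripper_width: 0.121
grip_force: 115.3
[ 0.5191 -0.0633  0.0351] [-3.1335 -0.0037  0.0024] [ -0.0199 -10.5737   4.1074] [-2.5683  0.0543  0.0417]
440 184 [0.5085 0.2569]
451 211 [0.6033 0.2408]
448 217 [0.618  0.2224]
357 249 [ 0.6225 -0.0648]
353 248 [ 0.6161 -0.0741]
343 222 [ 0.5316 -0.0707]
364 179 [0.4143 0.0444]
396 170 [0.4161 0.1523]
```

```bash
python3 -m pendant '[[0,-0.015,0,0,0,0,1],[0,-0.035,0,0.0003,0,0,1],[0,-0.055,0,0.0005,0,0,1],[0,-0.075,0,0.0005,0,0,1],[0,-0.095,0,0.0005,0,0,1],[0,-0.115,0,0.0005,0,0,1],[0,-0.13,0,0.0005,0,0,1],[0,-0.13,0,0.0005,0,0,1]]' 120
python3 - <<'E'
from h import *
np.set_printoptions(precision=4,suppress=True)
s=env.state();print(s["position"],s["ee_rot"],s["force"],s["wrist_torque"])
d=img("scene");e=img("side");w=img("wrist")
for n,i in (("s8",d),("e8",e),("w8",w)):cv2.imwrite(f"pics/{n}.png",i["pixels"][:,:,::-1])
a=cv2.resize(cv2.imread("pics/s8.png")[120:270,330:530],(800,600))[:, :500]
b=cv2.resize(cv2.imread("pics/e8.png")[160:360,200:360],(300,375))
o=np.zeros((600,800,3),np.uint8);o[:,:500]=a;o[:375,500:]=b;o[375:375+187,500:]=cv2.resize(cv2.imread("pics/w8.png"),(300,187));cv2.imwrite("pics/v8.png",o)
E
```

```text
time_s: 16.1
position: [0.5182, -0.0237, 0.0352]
ee_rot: [-3.13, -0.002, 0.003]
force: [0.1, -9.0, 1.5]
gripper_width: 0.122
grip_force: 117.1
[ 0.5182 -0.0237  0.0352] [-3.1296 -0.0024  0.0027] [ 0.1321 -8.9877  1.4945] [-2.6044 -0.0497 -0.0443]
```

View pics/v8.png

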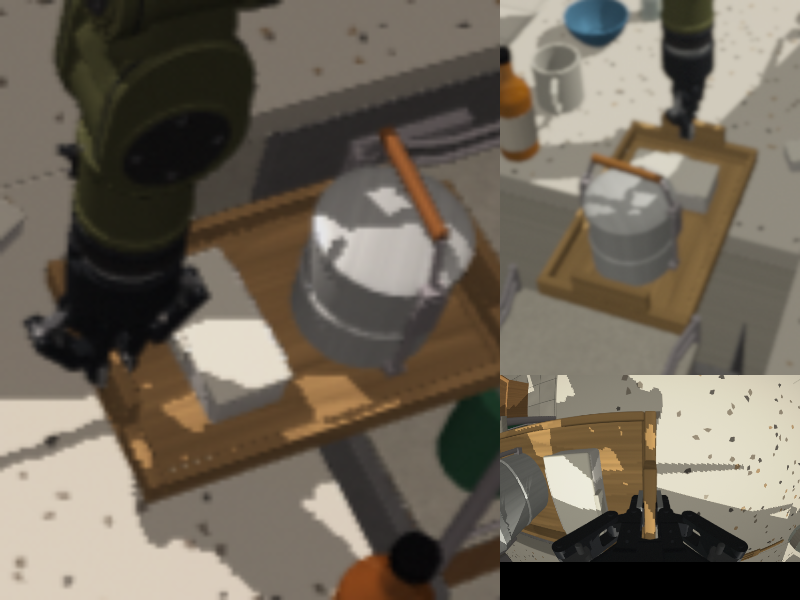

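The tray bridges the gap with its nose level over the deck edge, the carrier is upright and the box is in place. The nose corners are near (221,312) and (296,330) in the side view, and the rail tips near (210,304) and (305,330). I check the lateral centring numerically.

Run:
```python
from h import *
np.set_printoptions(precision=4,suppress=True)
e=img("side");d=img("scene")
for n,u,v,z in(("nose-x",296,330,.036),("nose+x",221.3,310,.036),("tip-x",305,329.6,.042),("tip+x",209.6,304,.042)):print(n,onz(e,u,v,z)[:2])
def hull(i,x0,x1,y0,y1):
    m=cv2.inRange(cv2.cvtColor(i["pixels"],cv2.COLOR_RGB2HSV),(8,80,40),(24,255,255));k=np.zeros_like(m);k[y0:y1,x0:x1]=m[y0:y1,x0:x1]
    k=cv2.morphologyEx(k,2,np.ones((3,3)));c=max(cv2.findContours(k,0,2)[0],key=cv2.contourArea);return cv2.approxPolyDP(cv2.convexHull(c),2,True)[:,0]
for u,v in hull(e,205,340,220,345):print("side",u,v,onz(e,u,v,.036)[:2],onz(e,u,v,.0)[:2])
for u,v in hull(d,340,480,130,260):print("scene",u,v,onz(d,u,v,.034)[:2])
```

```text
nose-x [0.4191 0.2789]
nose+x [0.6015 0.2843]
tip-x [0.3991 0.2752]
tip+x [0.6324 0.2816]
side 336 240 [ 0.413  -0.0194] [ 0.4215 -0.054 ]
side 305 324 [0.4052 0.2579] [0.4135 0.2352]
side 296 337 [0.413  0.2953] [0.4216 0.2741]
side 221 315 [0.5957 0.2967] [0.6121 0.2756]
side 220 307 [0.6083 0.2778] [0.6252 0.2559]
side 249 242 [0.6346 0.0642] [0.6526 0.0331]
side 271 225 [ 0.6043 -0.0169] [ 0.621  -0.0514]
side 305 224 [ 0.5145 -0.0521] [ 0.5274 -0.0881]
side 318 227 [ 0.4756 -0.0523] [ 0.4868 -0.0883]
scene 451 179 [0.5034 0.2981]
scene 462 207 [0.6023 0.2784]
scene 459 214 [0.62   0.2578]
scene 371 244 [ 0.6216 -0.0225]
scene 365 243 [ 0.6133 -0.037 ]
scene 355 217 [ 0.528  -0.0321]
scene 357 208 [ 0.5022 -0.0152]
scene 377 175 [0.4138 0.0883]
scene 409 166 [0.4157 0.1977]
```

```bash
python3 -m pendant '[[0.002,-0.015,0,0,0,0,1],[0.003,-0.04,0,0,0,0,1],[0.004,-0.065,0,0,0,0,1],[0.005,-0.09,0,0,0,0,1],[0.005,-0.115,0,0,0,0,1],[0.005,-0.14,0,0,0,0,1],[0.005,-0.16,0,0,0,0,1],[0.005,-0.17,0,0,0,0,1]]' 120
python3 -c "
from h import *
s=env.state();print(s['wrist_torque'],s['force'])"
```

```text
time_s: 17.15
position: [0.5214, 0.0141, 0.0364]
ee_rot: [-3.125, -0.005, 0.017]
force: [4.9, -10.8, -0.9]
gripper_width: 0.117
grip_force: 118.7
[-4.19693841 -0.63860695 -1.09349588] [  4.90564699 -10.78230315  -0.94426318]
```

```bash
python3 -m pendant '[[0,-0.015,0,0,0,0,1],[0,-0.04,0,0,0,0,1],[0,-0.065,0,-0.0005,0,0,1],[0,-0.09,0,-0.0005,0,0,1],[0,-0.115,0,-0.001,0,0,1],[0,-0.14,0,-0.001,0,0,1],[0,-0.16,0,-0.0015,0,0,1],[0,-0.17,0,-0.0015,0,0,1]]' 120
python3 -c "
from h import *
s=env.state();print(s['wrist_torque'],s['force'])"
```

```text
time_s: 17.95
position: [0.5241, 0.0391, 0.0373]
ee_rot: [-3.111, -0.008, 0.056]
force: [10.1, -8.2, -11.3]
gripper_width: 0.119
grip_force: 131.3
[-4.37307075 -1.97697557 -1.99055215] [ 10.14687201  -8.15116966 -11.34152042]
```

Run:
```python
from h import *
np.set_printoptions(precision=4,suppress=True)
s=env.state()
for k in("time_s","joint_pos","qd","joint_efforts","position","ee_rot","force","wrist_torque"):print(k,s[k])
d=img("scene");e=img("side");w=img("wrist")
for n,i in (("s9",d),("e9",e),("w9",w)):cv2.imwrite(f"pics/{n}.png",i["pixels"][:,:,::-1])
def hull(i,x0,x1,y0,y1,lo=(8,80,40),hi=(24,255,255)):
    m=cv2.inRange(cv2.cvtColor(i["pixels"],cv2.COLOR_RGB2HSV),lo,hi);k=np.zeros_like(m);k[y0:y1,x0:x1]=m[y0:y1,x0:x1]
    k=cv2.morphologyEx(k,2,np.ones((3,3)));c=max(cv2.findContours(k,0,2)[0],key=cv2.contourArea);return cv2.approxPolyDP(cv2.convexHull(c),2,True)[:,0]
for u,v in hull(d,350,520,120,260):print("scene",u,v,onz(d,u,v,.034)[:2])
for u,v in hull(e,180,350,230,380):print("side",u,v,onz(e,u,v,.036)[:2],onz(e,u,v,.0)[:2])
# bars
for n,i,r in(("scene",d,(390,500,120,220)),("side",e,(180,330,200,330))):
    m=cv2.inRange(cv2.cvtColor(i["pixels"],cv2.COLOR_RGB2HSV),(3,130,50),(14,255,255));k=np.zeros_like(m);k[r[2]:r[3],r[0]:r[1]]=m[r[2]:r[3],r[0]:r[1]]
    n_,l,st,c=cv2.connectedComponentsWithStats(k)
    j=1+np.argmax(st[1:,4]);print(n,st[j],c[j],onz(i,*c[j],.17)[:2])
```

```text
time_s 17.95
joint_pos [ 0.056   0.4163 -0.4629  0.6838  0.0302  3.1416]
qd [ 0.0188  0.0011  0.0039  0.003   0.0081 -0.0005]
joint_efforts [  6.5932 -47.7517  16.6611   3.7736   5.5085  -0.3549]
position [0.5241 0.0391 0.0373]
ee_rot [-3.1113 -0.0077  0.056 ]
force [ 10.1469  -8.1512 -11.3415]
wrist_torque [-4.3731 -1.977  -1.9906]
scene 471 177 [0.5175 0.3607]
scene 481 203 [0.6091 0.339 ]
scene 479 209 [0.6249 0.3222]
scene 391 239 [0.6264 0.0364]
scene 386 238 [0.6189 0.0245]
scene 374 212 [0.5312 0.0265]
scene 400 169 [0.4168 0.1658]
scene 429 162 [0.4226 0.2649]
side 276 236 [0.5741 0.0193] [ 0.5896 -0.0137]
side 309 242 [0.4805 0.0116] [ 0.4919 -0.0216]
side 327 255 [0.42   0.0414] [0.4289 0.0094]
side 325 267 [0.4127 0.0826] [0.4212 0.0524]
side 303 323 [0.4104 0.2569] [0.4188 0.2341]
side 284 361 [0.4172 0.3563] [0.426  0.3377]
side 222 343 [0.5598 0.3598] [0.5746 0.3414]
side 205 335 [0.6044 0.3541] [0.6211 0.3354]
side 205 329 [0.612  0.3408] [0.629  0.3215]
side 234 263 [0.6389 0.1451] [0.6571 0.1175]
side 260 239 [0.6111 0.0441] [0.628  0.0122]
scene [446 147  18  28 117] [454.2137 160.4103] [0.5205 0.253 ]
side [256 270  17   8  32] [263.8438 274.    ] [0.4978 0.2553]
```

Joint 6 is at its limit of 3.14, since yaw = q1 + π − q6. The tray rests across the counter and the deck, so I'll level it, release it, and regrasp with the tool turned by half a turn.

```bash
python3 -m pendant '[[0,0.005,0,-0.0005,0,-0.001,1],[0,0.01,0,-0.001,0,-0.002,1],[0,0.01,0,-0.0015,0,-0.002,1],[0,0.01,0,-0.002,0,-0.003,1],[0,0.01,0,-0.002,0,-0.003,1],[0,0.01,0,-0.002,0,-0.003,1],[0,0.01,0,-0.002,0,-0.003,1],[0,0.01,0,-0.002,0,-0.003,1]]' 100
python3 -c "
from h import *
s=env.state();print(s['wrist_torque'],s['force'],s['joint_pos'])"
```

```text
time_s: 18.9
position: [0.5241, 0.0391, 0.0372]
ee_rot: [-3.117, -0.008, 0.071]
force: [8.8, -0.5, -10.9]
gripper_width: 0.122
grip_force: 137.2
[-2.34903744 -1.81707439 -2.42534111] [  8.82302621  -0.52666909 -10.8633744 ] [ 0.05914785  0.4162104  -0.46310852  0.68361599  0.02505229  3.13003994]
```

```bash
python3 -m pendant '[[0,0,0.001,-0.0005,0,0.0005,1],[0,0,0.002,-0.001,0,0.001,1],[0,0,0.004,-0.0015,0,0.0015,1],[0,0,0.006,-0.002,0,0.0015,1],[0,0,0.007,-0.0025,0,0.0015,1],[0,0,0.008,-0.003,0,0.0015,1],[0,0,0.008,-0.003,0,0.0015,1],[0,0,0.008,-0.003,0,0.0015,1]]' 60
python3 -c "
from h import *
s=env.state();print(s['wrist_torque'],s['force'],s['joint_pos'])"
```

```text
time_s: 19.7
position: [0.5247, 0.0389, 0.0363]
ee_rot: [-3.132, -0.01, 0.068]
force: [7.4, -0.5, -0.7]
gripper_width: 0.123
grip_force: 134.3
[-1.44399245 -1.04028078 -2.45029544] [ 7.42947948 -0.49911582 -0.71915341] [ 0.06830597  0.41707556 -0.46457444  0.67942532  0.0093345   3.14161393]
```

```bash
python3 -m pendant '[[0,0,0,-0.0005,0,0,0.9],[0,0,0,-0.001,0,0,0.7],[0,0,0,-0.001,0,0,0.5],[0,0,0,-0.001,0,0,0.3],[0,0,0,-0.001,0,0,0.2],[0,0,0,-0.001,0,0,0.2],[0,0,0,-0.001,0,0,0.2],[0,0,0,-0.001,0,0,0.2]]' 40
python3 -m pendant '[[0,0,-0.03,0,0,0,0.2],[0,0,-0.08,0,0,0,0.2],[0,0,-0.15,0,0,0,0.2],[0,0,-0.22,0,0,-0.01,0.2],[0,0,-0.28,0,0,-0.03,0.2],[0,0,-0.3,0,0,-0.05,0.2],[0,0,-0.3,0,0,-0.07,0.2],[0,0,-0.3,0,0,-0.09,0.2]]' 40
python3 -m pendant '[[0,0,0,0,0,-0.02,0.2],[0,0,0,0,0,-0.04,0.2],[0,0,0,0,0,-0.06,0.2],[0,0,0,0,0,-0.08,0.2],[0,0,0,0,0,-0.1,0.2],[0,0,0,0,0,-0.12,0.2],[0,0,0,0,0,-0.14,0.2],[0,0,0,0,0,-0.16,0.2]]' 40
python3 - <<'E'
from h import *
np.set_printoptions(precision=4,suppress=True)
s=env.state();T=tool(s);print(s["position"],s["ee_rot"],s["joint_pos"])
d=img("scene");w=img("wrist");e=img("side")
for n,i in (("s10",d),("w10",w),("e10",e)):cv2.imwrite(f"pics/{n}.png",i["pixels"][:,:,::-1])
def hull(i,x0,x1,y0,y1,lo=(8,80,40),hi=(24,255,255)):
    m=cv2.inRange(cv2.cvtColor(i["pixels"],cv2.COLOR_RGB2HSV),lo,hi);k=np.zeros_like(m);k[y0:y1,x0:x1]=m[y0:y1,x0:x1]
    k=cv2.morphologyEx(k,2,np.ones((3,3)));c=max(cv2.findContours(k,0,2)[0],key=cv2.contourArea);return cv2.approxPolyDP(cv2.convexHull(c),1.5,True)[:,0]
for u,v in hull(d,350,520,120,260):print("scene",u,v,onz(d,u,v,.034)[:2])
E
```

```text
time_s: 20.5
position: [0.5191, 0.0398, 0.0345]
ee_rot: [-3.133, 0.0, 0.072]
force: [0.6, -0.9, -0.2]
gripper_width: 0.803
grip_force: 0.0
time_s: 21.3
position: [0.5197, 0.039, 0.1257]
ee_rot: [-3.135, -0.006, 0.642]
force: [0.3, 0.0, 0.3]
gripper_width: 0.8
grip_force: 0.0
time_s: 22.1
position: [0.5194, 0.039, 0.1252]
ee_rot: [3.141, -0.009, 1.648]
force: [1.0, 0.2, 0.6]
gripper_width: 0.802
grip_force: 0.0
[0.5194 0.039  0.1252] [ 3.141  -0.0085  1.6478] [ 0.0697  0.3216 -0.3417  0.907   0.0085  1.5635]
scene 476 185 [0.5485 0.3594]
scene 481 204 [0.6121 0.3371]
scene 478 210 [0.6269 0.3176]
scene 392 239 [0.6273 0.039 ]
scene 387 239 [0.6226 0.0258]
scene 361 187 [0.4383 0.0244]
scene 361 183 [0.4248 0.03  ]
scene 364 180 [0.4177 0.043 ]
scene 427 162 [0.4205 0.2589]
scene 471 178 [0.5208 0.3587]
```

```bash
python3 -m pendant '[[0,0,0,0,0,-0.02,0.2],[0,0,0,0,0,-0.04,0.2],[0,0,0,0,0,-0.06,0.2],[0,0,0,0,0,-0.08,0.2],[0,0,0,0,0,-0.1,0.2],[0,0,0,0,0,-0.12,0.2],[0,0,0,0,0,-0.14,0.2],[0,0,0,0,0,-0.16,0.2]]' 40
python3 - <<'E'
from h import *
np.set_printoptions(precision=4,suppress=True)
to([.523,.0375,.034],3.138)
s=env.state();T=tool(s);w=img("wrist");cv2.imwrite("pics/w11.png",w["pixels"][:,:,::-1])
for X in ([.473,.0385,.065],[.573,.0385,.065]):print("board ends predicted",proj(w,X,T))
# wood columns (profile across the board) in rows of the predicted board
m=cv2.inRange(cv2.cvtColor(w["pixels"],cv2.COLOR_RGB2HSV),(8,80,40),(24,255,255))
for r in range(60,290,20):
    x=np.where(m[r])[0];print(r,x.min() if len(x) else None,x.max() if len(x) else None)
for z in(.034,.065):print([onz(w,u,v,z,T)[:2] for u,v in((320,100),(320,200))])
E
```

```text
time_s: 23.05
position: [0.5193, 0.039, 0.1248]
ee_rot: [3.134, -0.004, 2.65]
force: [-0.1, 1.1, -0.1]
gripper_width: 0.798
grip_force: 0.0
rows: [-0.0146 -0.0008  0.3026] [ 0.0013 -0.0004 -0.0776]
board ends predicted [286.2072 162.6962]
board ends predicted [351.9726 276.8884]
60 315 481
80 279 472
100 249 470
120 260 473
140 151 637
160 30 519
180 20 563
200 14 534
220 4 504
240 322 638
260 334 616
280 353 592
[array([0.4468, 0.0784]), array([0.5156, 0.0417])]
[array([0.4471, 0.0779]), array([0.5067, 0.046 ])]
```

```bash
python3 -m pendant '[[-0.004,0,0,0.0003,0,-0.02,0.2],[-0.008,0,0,0.0006,0,-0.04,0.2],[-0.012,-0.001,0,0.001,0,-0.06,0.2],[-0.0146,-0.001,0,0.0013,0,-0.0776,0.2],[-0.0146,-0.001,0,0.0013,0,-0.0776,0.2],[-0.0146,-0.001,0,0.0013,0,-0.0776,0.2],[-0.0146,-0.001,0,0.0013,0,-0.0776,0.2],[-0.0146,-0.001,0,0.0013,0,-0.0776,0.2]]' 40
python3 - <<'E'
from h import *
np.set_printoptions(precision=4,suppress=True)
to([.523,.0375,.034],3.138)
s=env.state();T=tool(s);print(s["position"],s["ee_rot"]);w=img("wrist");cv2.imwrite("pics/w12.png",w["pixels"][:,:,::-1])
for X in ([.473,.0385,.065],[.573,.0385,.065]):print("pred",proj(w,X,T))
m=cv2.inRange(cv2.cvtColor(w["pixels"],cv2.COLOR_RGB2HSV),(8,80,40),(24,255,255));m=cv2.morphologyEx(m,2,np.ones((3,3)))
for r in range(60,300,15):
    x=np.where(m[r,200:450])[0]+200
    print(r,(x.min(),x.max()) if len(x) else None,len(x), onz(w,x.min(),r,.065,T)[:2] if len(x) else "")
E
```

```text
time_s: 23.9
position: [0.5229, 0.0367, 0.1245]
ee_rot: [3.141, -0.003, 3.134]
force: [0.1, -0.2, 0.9]
gripper_width: 0.798
grip_force: 0.0
rows: [-0.001   0.0026  0.3017] [ 0.0001 -0.0004 -0.0007]
[0.5229 0.0367 0.1245] [ 3.1409 -0.0027  3.1338]
pred [322.763  149.0791]
pred [323.292  280.4166]
60 None 0 
75 (np.int64(244), np.int64(428)) 122 [ 0.4222 -0.0124]
90 (np.int64(313), np.int64(449)) 137 [0.4341 0.0325]
105 (np.int64(313), np.int64(449)) 137 [0.4439 0.0324]
120 (np.int64(313), np.int64(449)) 137 [0.4537 0.0323]
135 (np.int64(313), np.int64(390)) 78 [0.4636 0.0322]
150 (np.int64(314), np.int64(390)) 77 [0.4736 0.0327]
165 (np.int64(314), np.int64(390)) 77 [0.4837 0.0326]
180 (np.int64(314), np.int64(390)) 77 [0.494  0.0325]
195 (np.int64(314), np.int64(389)) 76 [0.5045 0.0324]
210 (np.int64(315), np.int64(389)) 75 [0.5154 0.0329]
225 (np.int64(315), np.int64(388)) 74 [0.5267 0.0328]
240 (np.int64(315), np.int64(388)) 74 [0.5384 0.0326]
255 (np.int64(316), np.int64(388)) 73 [0.5507 0.0332]
270 (np.int64(316), np.int64(449)) 94 [0.5636 0.033 ]
285 (np.int64(317), np.int64(449)) 89 [0.5772 0.0336]
```

```bash
python3 -m pendant '[[0,0.006,0.04,0,0,0,0.2],[0,0.006,0.09,0,0,0,0.2],[0,0.006,0.14,0,0,0,0.2],[0,0.006,0.19,0,0,0,0.2],[0,0.006,0.24,0,0,0,0.2],[0,0.006,0.28,0,0,0,0.2],[0,0.006,0.3,0,0,0,0.2],[0,0.006,0.302,0,0,0,0.2]]' 40
python3 -m pendant '[[0,0,0,0,0,0,0.4],[0,0,0,0,0,0,0.6],[0,0,0,0,0,0,0.8],[0,0,0,0,0,0,1],[0,0,0,0,0,0,1],[0,0,0,0,0,0,1],[0,0,0,0,0,0,1],[0,0,0,0,0,0,1]]' 90
python3 -c "
from h import *
s=env.state();print(s['wrist_torque'],s['force'],s['joint_pos'])"
```

```text
time_s: 24.75
position: [0.522, 0.0385, 0.0329]
ee_rot: [3.141, -0.005, 3.135]
force: [0.7, -0.6, 1.1]
gripper_width: 0.796
grip_force: 0.0
time_s: 25.55
position: [0.5231, 0.0387, 0.0342]
ee_rot: [3.141, -0.002, 3.136]
force: [-0.8, 3.5, 3.8]
gripper_width: 0.13
grip_force: 88.2
[-0.35834632  0.08005656  0.37830808] [-0.81413692  3.45518331  3.84675627] [ 0.07335547  0.42427723 -0.45843694  0.68987962  0.00091879  0.07885501]
```

```bash
python3 -m pendant '[[0,0.015,0,0,0,0,1],[0,0.04,0,0,0,0,1],[0,0.065,0,0,0,0,1],[0,0.09,0,0,0,0,1],[0,0.115,0,0,0,0,1],[0,0.14,0,0,0,0,1],[0,0.16,0,0,0,0,1],[0,0.17,0,0,0,0,1]]' 90
python3 -c "
from h import *
s=env.state();print(s['wrist_torque'],s['force'],s['joint_pos'])"
```

```text
time_s: 26.35
position: [0.5227, 0.0857, 0.0334]
ee_rot: [-3.134, -0.003, 3.132]
force: [0.3, -9.1, 1.1]
gripper_width: 0.128
grip_force: 88.0
[-2.23967958e+00 -1.60891235e-01  1.05756161e-04] [ 0.25214956 -9.11180881  1.10876066] [ 0.16693528  0.43403672 -0.44362923  0.6976658  -0.00738592  0.176259  ]
```

```bash
python3 -m pendant '[[0,0.015,0,0,0,0,1],[0,0.035,0,0,0,0,1],[0,0.055,0,0,0,0,1],[0,0.075,0,0,0,0,1],[0,0.095,0,0,0,0,1],[0,0.115,0,0,0,0,1],[0,0.13,0,0,0,0,1],[0,0.14,0,0,0,0,1]]' 90
python3 -c "
from h import *
s=env.state();print(s['wrist_torque'],s['force'],s['joint_pos'])"
```

```text
time_s: 27.15
position: [0.522, 0.1297, 0.0325]
ee_rot: [-3.138, -0.005, 3.134]
force: [-0.9, -5.2, -6.3]
gripper_width: 0.129
grip_force: 87.5
[-1.49386653 -0.28141807 -0.10936381] [-0.85770417 -5.15941217 -6.30770941] [ 0.24465035  0.44736896 -0.42230757  0.7072162  -0.00183131  0.25254482]
```

```bash
python3 -m pendant '[[0,0.01,0.002,0,0,0,1],[0,0.025,0.004,0,0,0,1],[0,0.04,0.006,0,0,0,1],[0,0.055,0.008,0,0,0,1],[0,0.07,0.01,0,0,0,1],[0,0.085,0.01,0,0,0,1],[0,0.095,0.01,0,0,0,1],[0,0.1,0.01,0,0,0,1]]' 90
python3 -c "
from h import *
s=env.state();print(s['wrist_torque'],s['force'],s['joint_pos'])"
```

```text
time_s: 27.95
position: [0.5229, 0.161, 0.0306]
ee_rot: [-3.141, -0.004, 3.135]
force: [0.8, -6.3, -5.5]
gripper_width: 0.127
grip_force: 88.2
[-1.32131257 -0.15935755 -0.02520031] [ 0.841957   -6.29396104 -5.51564635] [ 2.98458810e-01  4.61112044e-01 -4.03523171e-01  7.09926380e-01
  2.85415713e-04  3.04932669e-01]
```

```bash
python3 -m pendant '[[0,0.015,0.002,0,0,0,1],[0,0.035,0.004,0,0,0,1],[0,0.055,0.006,0,0,0,1],[0,0.075,0.008,0,0,0,1],[0,0.095,0.008,0,0,0,1],[0,0.115,0.008,0,0,0,1],[0,0.13,0.008,0,0,0,1],[0,0.14,0.008,0,0,0,1]]' 90
python3 -c "
from h import *
s=env.state();print(s['wrist_torque'],s['force'])"
```

```text
time_s: 28.75
position: [0.5234, 0.203, 0.0286]
ee_rot: [-3.141, -0.003, 3.135]
force: [0.2, -8.0, -2.4]
gripper_width: 0.123
grip_force: 88.6
[-1.05934653 -0.11964836  0.03924133] [ 0.20536777 -8.00027398 -2.42246404]
```

```bash
python3 -m pendant '[[0,0.015,0.001,0,0,0,1],[0,0.035,0.002,0,0,0,1],[0,0.06,0.003,0,0,0,1],[0,0.085,0.004,0,0,0,1],[0,0.11,0.004,0,0,0,1],[0,0.135,0.004,0,0,0,1],[0,0.15,0.004,0,0,0,1],[0,0.16,0.004,0,0,0,1]]' 90
python3 -c "
from h import *
s=env.state();print(s['wrist_torque'],s['force'])"
```

```text
time_s: 29.55
position: [0.5237, 0.251, 0.0275]
ee_rot: [-3.141, -0.003, 3.135]
force: [-0.9, -8.8, -1.0]
gripper_width: 0.126
grip_force: 88.8
[-0.88834072 -0.26251274  0.02565951] [-0.88643761 -8.84235371 -1.0117319 ]
```

```bash
python3 -m pendant '[[0,0.01,0,0,0,0,1],[0,0.02,0.001,0,0,0,1],[0,0.03,0.002,0,0,0,1],[0,0.04,0.002,0,0,0,1],[0,0.05,0.002,0,0,0,1],[0,0.06,0.002,0,0,0,1],[0,0.07,0.002,0,0,0,1],[0,0.08,0.002,0,0,0,1]]' 90
python3 -c "
from h import *
s=env.state();print(s['wrist_torque'],s['force'])"
```

```text
time_s: 30.35
position: [0.524, 0.2739, 0.0274]
ee_rot: [-3.14, -0.003, 3.134]
force: [-0.6, -10.3, 2.2]
gripper_width: 0.124
grip_force: 89.3
[-1.21630025 -0.19710483  0.00146443] [ -0.6366868  -10.28114309   2.20439251]
```

```bash
python3 -m pendant '[[0,0.004,0,0,0,0,1],[0,0.008,0,0,0,0,1],[0,0.012,0,0,0,0,1],[0,0.016,0,0,0,0,1],[0,0.02,0,0,0,0,1],[0,0.024,0,0,0,0,1],[0,0.028,0,0,0,0,1],[0,0.032,0,0,0,0,1]]' 90
python3 -c "
from h import *
s=env.state();print(s['wrist_torque'],s['force'])"
```

```text
time_s: 31.15
position: [0.5241, 0.2835, 0.0275]
ee_rot: [-3.14, -0.003, 3.134]
force: [0.2, -10.4, 2.7]
gripper_width: 0.127
grip_force: 89.2
[-1.13847404 -0.18882499  0.03149795] [  0.2198699  -10.43819455   2.6662616 ]
```

```bash
python3 -m pendant '[[0,0.003,0,0,0,0,1],[0,0.006,0,0,0,0,1],[0,0.009,0,0,0,0,1],[0,0.012,0,0,0,0,1],[0,0.015,0,0,0,0,1],[0,0.018,0,0,0,0,1],[0,0.02,0,0,0,0,1],[0,0.02,0,0,0,0,1]]' 90
```

```text
time_s: 31.95
position: [0.5241, 0.2895, 0.0274]
ee_rot: [-3.14, -0.003, 3.134]
force: [0.3, -10.2, 1.8]
gripper_width: 0.125
grip_force: 89.3
```

```bash
python3 -m pendant '[[0,0.003,0,0,0,0,1],[0,0.006,0,0,0,0,1],[0,0.009,0,0,0,0,1],[0,0.012,0,0,0,0,1],[0,0.015,0,0,0,0,1],[0,0.018,0,0,0,0,1],[0,0.02,0,0,0,0,1],[0,0.02,0,0,0,0,1]]' 90
```

```text
time_s: 32.75
position: [0.5241, 0.2955, 0.0275]
ee_rot: [-3.14, -0.003, 3.134]
force: [0.2, -10.0, 1.5]
gripper_width: 0.126
grip_force: 89.3
```

```bash
python3 -m pendant '[[0,0.003,0,0,0,0,1],[0,0.006,0,0,0,0,1],[0,0.009,0,0,0,0,1],[0,0.012,0,0,0,0,1],[0,0.015,0,0,0,0,1],[0,0.015,0,0,0,0,1],[0,0.015,0,0,0,0,1],[0,0.015,0,0,0,0,1]]' 90
```

```text
time_s: 33.55
position: [0.5242, 0.3, 0.0275]
ee_rot: [-3.14, -0.003, 3.134]
force: [-0.7, -11.0, 2.5]
gripper_width: 0.124
grip_force: 89.3
```

```bash
python3 -m pendant '[[0,0.003,0,0,0,0,1],[0,0.006,0,0,0,0,1],[0,0.009,0,0,0,0,1],[0,0.012,0,0,0,0,1],[0,0.013,0,0,0,0,1],[0,0.013,0,0,0,0,1],[0,0.013,0,0,0,0,1],[0,0.013,0,0,0,0,1]]' 90
```

```text
time_s: 34.35
position: [0.5242, 0.3026, 0.0274]
ee_rot: [-3.138, -0.003, 3.133]
force: [-0.2, -13.6, 2.5]
gripper_width: 0.127
grip_force: 89.5
```

```bash
python3 -m pendant '[[0,0.002,0,0,0,0,1],[0,0.004,0,0,0,0,1],[0,0.006,0,0,0,0,1],[0,0.008,0,0,0,0,1],[0,0.008,0,0,0,0,1],[0,0.008,0,0,0,0,1],[0,0.008,0,0,0,0,1],[0,0.008,0,0,0,0,1]]' 90
```

```text
time_s: 35.15
position: [0.5243, 0.3026, 0.0275]
ee_rot: [-3.134, -0.003, 3.132]
force: [1.0, -19.6, 4.2]
gripper_width: 0.122
grip_force: 89.9
```

```bash
python3 -m pendant '[[0,-0.002,0,0,0,0,1],[0,-0.004,0,0,0,0,1],[0,-0.006,0,0,0,0,1],[0,-0.008,0,0,0,0,1],[0,-0.008,0,0,0,0,1],[0,-0.008,0,0,0,0,1],[0,-0.008,0,0,0,0,1],[0,-0.008,0,0,0,0,1]]' 90
python3 - <<'E'
from h import *
np.set_printoptions(precision=4,suppress=True)
s=env.state();T=tool(s);print(s["wrist_torque"],s["position"],s["ee_rot"])
d=img("scene");w=img("wrist");e=img("side")
for n,i in (("s13",d),("w13",w),("e13",e)):cv2.imwrite(f"pics/{n}.png",i["pixels"][:,:,::-1])
m=cv2.inRange(cv2.cvtColor(w["pixels"],cv2.COLOR_RGB2HSV),(8,80,40),(24,255,255));m=cv2.morphologyEx(m,2,np.ones((3,3)))
for r in range(70,290,20):
    x=np.where(m[r,250:330])[0]+250
    if len(x):print(r,x.min(),onz(w,x.min(),r,.03,T)[:2],onz(w,x.min(),r,.062,T)[:2])
m=cv2.inRange(cv2.cvtColor(d["pixels"],cv2.COLOR_RGB2HSV),(8,80,40),(24,255,255));m[:110]=0;m[250:]=0;m[:,:400]=0;m[:,580:]=0
m=cv2.morphologyEx(m,2,np.ones((3,3)));c=max(cv2.findContours(m,0,2)[0],key=cv2.contourArea)
for u,v in cv2.approxPolyDP(cv2.convexHull(c),1.5,True)[:,0]:print("scene",u,v,onz(d,u,v,.03)[:2])
E
```

```text
time_s: 35.95
position: [0.5243, 0.3027, 0.0275]
ee_rot: [-3.138, -0.003, 3.133]
force: [-0.1, -13.3, 1.9]
gripper_width: 0.124
grip_force: 89.5
[-1.536  -0.3147  0.0907] [0.5243 0.3027 0.0275] [-3.1382 -0.0027  3.1334]
70 305 [0.4291 0.2963] [0.4327 0.2978]
90 305 [0.4383 0.2962] [0.4398 0.2978]
110 306 [0.4474 0.2966] [0.4468 0.298 ]
130 306 [0.4565 0.2964] [0.4538 0.2979]
150 306 [0.4657 0.2963] [0.461  0.2978]
170 304 [0.4751 0.2952] [0.4682 0.297 ]
190 303 [0.4847 0.2945] [0.4757 0.2964]
210 303 [0.4948 0.2943] [0.4834 0.2963]
230 304 [0.5052 0.2945] [0.4915 0.2964]
250 304 [0.5163 0.2942] [0.5001 0.2962]
270 304 [0.5282 0.2938] [0.5092 0.2959]
scene 555 183 [0.6218 0.598 ]
scene 470 214 [0.6292 0.2907]
scene 465 213 [0.6214 0.2785]
scene 452 192 [0.5445 0.2794]
scene 452 189 [0.5349 0.2849]
scene 459 182 [0.5195 0.3184]
scene 548 160 [0.5402 0.6338]
```

Run:
```python
from h import *
np.set_printoptions(precision=4,suppress=True)
s=env.state();T=tool(s);w=img("wrist");g=cv2.GaussianBlur(cv2.cvtColor(w["pixels"],cv2.COLOR_RGB2GRAY),(3,3),0).astype(float)
print([proj(w,[x,.266,-.005],T) for x in(.43,.48,.53,.6)])
P=[]
for r in range(40,260,15):
    k=np.abs(g[r,2:]-g[r,:-2])[200:300];c=200+1+np.argmax(k);p=onz(w,c,r,-.005,T);P.append(p[:2]);print(r,c,round(k.max()),p[:2])
for r in (80,140,200):print(r,g[r,200:310:5].astype(int))
```

```text
[array([254.4277,  80.444 ]), array([257.6603, 166.3898]), array([263.2143, 243.9703]), array([272.0234, 327.6211])]
40 255 30 [0.4062 0.2666]
55 248 48 [0.4148 0.2625]
70 249 59 [0.4237 0.263 ]
85 249 57 [0.4324 0.2628]
100 250 62 [0.4411 0.2632]
115 249 30 [0.4498 0.2623]
130 250 29 [0.4585 0.2625]
145 251 31 [0.4672 0.2627]
160 252 28 [0.4761 0.2628]
175 253 28 [0.4851 0.2629]
190 254 28 [0.4943 0.2629]
205 239 35 [0.5038 0.2527]
220 241 35 [0.5136 0.253 ]
235 258 49 [0.5238 0.2631]
250 259 60 [0.5344 0.2629]
80 [ 45  45  45  45  45  46  46  92  86  85 128 138 142 142 144 145 142 144
 143 142 142 111]
140 [ 83  83  84  85  86  87  84  86  87  87  86 115 133 147 144 146 147 144
 147 147 143 130]
200 [ 86  83  83  84  85  87  66  41  89  92  92 107 116 145 148 149 153 153
 145 151 149 104]
```

The tail wall is parallel to the deck edge within 0.005 rad, and the nose is about 343 mm from the edge. The contact force rose from 10 to 19.6 N with the tool stalled, so the tray is home. I release it and back straight up.

```bash
python3 -m pendant '[[0,0,0,0,0,0,0.9],[0,0,0,0,0,0,0.7],[0,0,0,0,0,0,0.5],[0,0,0,0,0,0,0.3],[0,0,0,0,0,0,0.2],[0,0,0,0,0,0,0.2],[0,0,0,0,0,0,0.2],[0,0,0,0,0,0,0.2]]' 40
python3 -m pendant '[[0,0,-0.02,0,0,0,0.2],[0,0,-0.06,0,0,0,0.2],[0,0,-0.12,0,0,0,0.2],[0,0,-0.19,0,0,0,0.2],[0,0,-0.26,0,0,0,0.2],[0,-0.05,-0.33,0,0,0,0.2],[0,-0.1,-0.38,0,0,0,0.2],[0,-0.15,-0.4,0,0,0,0.2]]' 40
python3 - <<'E'
from h import *
np.set_printoptions(precision=4,suppress=True)
s=env.state();T=tool(s);print(s["position"],s["force"])
d=img("scene");w=img("wrist");e=img("side")
for n,i in (("s14",d),("w14",w),("e14",e)):cv2.imwrite(f"pics/{n}.png",i["pixels"][:,:,::-1])
m=cv2.inRange(cv2.cvtColor(w["pixels"],cv2.COLOR_RGB2HSV),(8,80,40),(24,255,255));m=cv2.morphologyEx(m,2,np.ones((3,3)))
for r in range(40,300,20):
    x=np.where(m[r])[0]
    if len(x):print(r,x.min(),onz(w,x.min(),r,.028,T)[:2],onz(w,x.min(),r,.06,T)[:2])
m=cv2.inRange(cv2.cvtColor(d["pixels"],cv2.COLOR_RGB2HSV),(3,130,50),(14,255,255));m[:100]=0;m[230:]=0;m[:,:440]=0
n,l,st,c=cv2.connectedComponentsWithStats(m);k=1+np.argmax(st[1:,4]);print("bar scene",st[k],c[k],onz(d,*c[k],.168)[:2])
E
```

```text
time_s: 36.95
position: [0.5243, 0.3057, 0.0268]
ee_rot: [3.141, -0.003, 3.136]
force: [0.1, 0.6, -0.8]
gripper_width: 0.802
grip_force: 0.0
time_s: 37.75
position: [0.5254, 0.26, 0.1493]
ee_rot: [3.139, 0.001, 3.136]
force: [-0.8, 0.2, -0.1]
gripper_width: 0.795
grip_force: 0.0
[0.5254 0.26   0.1493] [-0.7818  0.1666 -0.0574]
80 362 [0.4252 0.2958] [0.4277 0.2914]
100 362 [0.4424 0.2959] [0.4428 0.2915]
120 362 [0.4596 0.2961] [0.4579 0.2916]
140 362 [0.4769 0.2964] [0.4731 0.2919]
160 361 [0.4945 0.2959] [0.4885 0.2915]
180 361 [0.5124 0.2964] [0.5043 0.2919]
200 360 [0.531  0.2961] [0.5207 0.2916]
220 359 [0.5504 0.2959] [0.5377 0.2915]
240 358 [0.5708 0.2958] [0.5556 0.2914]
260 357 [0.5925 0.2958] [0.5747 0.2914]
280 359 [0.6159 0.2989] [0.5952 0.2941]
bar scene [600 199  40  31 582] [626.2904 219.6478] [0.8261 0.5691]
```

Run:
```python
from h import *
np.set_printoptions(precision=4,suppress=True)
s=env.state();T=tool(s);d=img("scene");w=img("wrist")
m=cv2.inRange(cv2.cvtColor(d["pixels"],cv2.COLOR_RGB2HSV),(3,130,50),(14,255,255));m[:90]=0;m[190:]=0;m[:,:460]=0;m[:,560:]=0
n,l,st,c=cv2.connectedComponentsWithStats(m)
for k in range(1,n):
    if st[k,4]>25:print("bar scene",st[k],c[k],onz(d,*c[k],.168)[:2])
h=cv2.cvtColor(w["pixels"],cv2.COLOR_RGB2HSV);m=cv2.inRange(h,(0,0,150),(180,50,255));m[:,:370]=0;m=cv2.morphologyEx(m,2,np.ones((5,5)))
n,l,st,c=cv2.connectedComponentsWithStats(m)
for k in range(1,n):
    if st[k,4]>1500:print("white",st[k],c[k],onz(w,*c[k],.044,T)[:2])
m=cv2.inRange(h,(3,130,50),(14,255,255));m[:,:400]=0;n,l,st,c=cv2.connectedComponentsWithStats(m)
for k in range(1,n):
    if st[k,4]>150:print("bar wrist",st[k],c[k],onz(w,*c[k],.168,T)[:2])
print("pred bar wrist",proj(w,[.522,.513,.168],T))
```

```text
bar scene [525 126  21  26 129] [534.9535 138.4419] [0.5272 0.5142]
white [ 431  128   68  128 7354] [464.3871 190.1149] [0.5152 0.388 ]
white [ 545  345   95   55 3876] [600.0547 375.403 ] [0.9056 0.8334]
bar wrist [621 259  19  48 371] [631.8544 286.7817] [0.5586 0.5095]
bar wrist [534 332  67  32 434] [565.3687 349.1843] [0.6051 0.4465]
bar wrist [423 370  45  19 493] [444.8682 379.1826] [0.6056 0.3387]
pred bar wrist [648.7704 245.1571]
```

```bash
python3 -c "
from bench import env
print(env.job_done())"
```

```text
the job is handed in; nothing more can be done
None
```

I handed the job in at about 38 s: the tray is against the stop, square to the deck edge within about 0.005 rad, with the carrier about 63 mm ahead of the tray's middle, upright as far as I could check, and the snack box about 63 mm behind it. I let go once mid-gap to re-grip because the last wrist joint hit its range limit. The hand-in returned no verdict.

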